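# Mark the sample canisters in the V-groove code marker

### The job

Lay every sample canister from the steel tray in a V-groove of the code marker, one to a groove with its nose towards the hood, and push each gently along its groove until the nose is fully home against the stop. When all of them are home, press the marker's spring pedal right down to its stop and let it come up again; then take the canisters out and lay them all flat in the tray again. Leave the bottle, tip box and beaker alone.

Things in the scene. Friction and masses are not known exactly. Their poses are not given: they have to be found in the camera images.
- can1_mid (a point): Loose sample canister (2 or 3 of 3 present, alike): square aluminium bar 28 x 28 mm with 5 mm chamfered edges, 110 mm long, 110 to 200 g; black cap of the same section on one end, round nose (10 mm long, 16 mm wide) on the other. Point: its centre, 14 mm above the flat it lies on; x axis runs from cap (end face at -55 mm) to nose (tip at +55 mm). Lies flat in the tray at first.
- can1_nose (a point): Nose tip of that canister (55 mm from its centre along its x axis).
- can1: The same canister as a solid (origin 14 mm off its axis, use the centre point instead).
- can2_mid (a point): Loose sample canister (2 or 3 of 3 present, alike): square aluminium bar 28 x 28 mm with 5 mm chamfered edges, 110 mm long, 110 to 200 g; black cap of the same section on one end, round nose (10 mm long, 16 mm wide) on the other. Point: its centre, 14 mm above the flat it lies on; x axis runs from cap (end face at -55 mm) to nose (tip at +55 mm). Lies flat in the tray at first.
- can2_nose (a point): Nose tip of that canister (55 mm from its centre along its x axis).
- can2: The same canister as a solid (origin 14 mm off its axis, use the centre point instead).
- can3_mid (a point): Loose sample canister (2 or 3 of 3 present, alike): square aluminium bar 28 x 28 mm with 5 mm chamfered edges, 110 mm long, 110 to 200 g; black cap of the same section on one end, round nose (10 mm long, 16 mm wide) on the other. Point: its centre, 14 mm above the flat it lies on; x axis runs from cap (end face at -55 mm) to nose (tip at +55 mm). Lies flat in the tray at first.
- can3_nose (a point): Nose tip of that canister (55 mm from its centre along its x axis).
- can3: The same canister as a solid (origin 14 mm off its axis, use the centre point instead).
- groove1 (a point): One of three parallel 90-degree V-grooves (26 mm wide at the top), 70 mm apart (1 to 3 towards +y), in the marker's deck. x points level along the groove to the stop, z up. The point is where a canister's centre lies when fully home, nose on the stop. Deck top 10 mm below it. In the groove a canister's centre is at this height and it stands 24 mm proud of the deck. Sliding takes 1 to 3 N (smooth surfaces).
- groove2 (a point): One of three parallel 90-degree V-grooves (26 mm wide at the top), 70 mm apart (1 to 3 towards +y), in the marker's deck. x points level along the groove to the stop, z up. The point is where a canister's centre lies when fully home, nose on the stop. Deck top 10 mm below it. In the groove a canister's centre is at this height and it stands 24 mm proud of the deck. Sliding takes 1 to 3 N (smooth surfaces).
- groove3 (a point): One of three parallel 90-degree V-grooves (26 mm wide at the top), 70 mm apart (1 to 3 towards +y), in the marker's deck. x points level along the groove to the stop, z up. The point is where a canister's centre lies when fully home, nose on the stop. Deck top 10 mm below it. In the groove a canister's centre is at this height and it stands 24 mm proud of the deck. Sliding takes 1 to 3 N (smooth surfaces).
- marker: Code marker: fixed cream bench instrument with aluminium deck 212 mm wide; origin on the bench under the hood's mouth, middle groove; x along the grooves to the stop. Deck top 45 mm up, open from x = -140 mm to 0. From 0 to 55 mm a hood covers it, with a port 36 mm wide, roof 73 mm up, over each groove; hood and head reach 101 mm up, housing behind 125 mm.
- hood_mouth (a point): Middle of the hood's front edge, at deck height. Canisters cannot be laid home from above: they are laid in the open part of a groove and slid under the hood. When home, the cap half (55 mm) sticks out of the hood and can be pinched by its sides above the deck and drawn back.
- stop: Fixed dark steel stop plate across the back of the three ports, its face 55 mm behind the hood's mouth.
- pedal (a joint): Spring pedal of the marker: hinged at its far end, rad. 0 = up (at rest), 0.25 = fully down on its stop. Starts to move at about 5 N on the pad, needs about 12 N at the stop; springs back up when released. It drives the marking head on top of the hood.
- pedal_pad (a point): Top of the rubber pad (50 mm long, 60 mm wide) on the pedal plate (108 mm long, 66 mm wide), beside the deck on the +y side; moves with the pedal, sinks about 19 mm over the full stroke (about 68 mm above the bench when up). Its x axis points level to the hinge while the pedal is up.
- tray_floor (a point): Fixed shallow steel tray, 200 mm (its x) by 320 mm (its y), walls 4 mm thick that end 10 mm above its floor; the point is the centre of the floor's top, 4 mm above the bench, z up.
- reagent: Bystander: closed reagent bottle, 64 mm across, 130 mm tall, standing; origin under its centre.
- tipbox: Bystander: clear tip box 85 x 120 x 55 mm; origin under its centre.
- beaker: Bystander: glass beaker 68 mm across, 90 mm tall; origin under its centre.
There are look-alikes about, which are no part of the job. What is shaped like the can2 but pink or turquoise is not meant.

How it is judged:
By the outcome, as a careful person would: the job done as asked, in the order asked, and still so for the second after the job is handed in, with the robot touching nothing.
Of can1, can2, can3 only 2 to 3 are there at a start; the rules pass over those that are not, and their reading is None.
At some moment in a run one of can1, can2, can3 may be knocked a few centimetres aside while the robot is not near it.
It also fails if it takes over 210 s, if anything falls off the work surface, if the arm or the gripper's body presses on something with over 40 N, if the wrist force passes 120 N, or if a joint passes its speed limit or range.

### The arm

A 7-joint arm with a two-finger parallel gripper is mounted at the origin on the work surface. World frame = base frame: x ahead of the robot, y to its left, z up, the work surface at z = 0. Lengths are in m, angles in rad, forces in N, time in s.
With the tool pointing down it reaches from about 0.4 to 0.875 m from the base axis. Payload 19.3 kg.
Tool frame: the origin (TCP) lies between the finger pads; the fingertips stand 19 mm ahead of it and the grasp point (between the pads) is the TCP; z points along the fingers, y is the line along which they close (so a half turn about z gives the same grasp; the last joint's range is limited). The gripper opens to 85 mm and grips with 20 to 120 N. Pads are 22 mm wide; open, the fingers measure 114 mm over their backs; the gripper's body (76 mm by 85 mm) begins 54 mm behind the grasp point. The pads swing forward as they close: fully open they stand 13 mm farther back than shut.
Start: joints at [1.225, 0.521, -0.036, 1.599, 0.021, 1.021, -0.113], TCP at [0.17, -0.601, 0.25] pointing down, gripper open.
Joint ranges: [-2.91, 2.91], [-0.3, 2.13], [-1.5, 1.42], [0.17, 2.43], [-1.26, 4.41], [0.16, 1.93], [-2.52, 2.52]. Speed limits (rad/s): [1.89, 1.89, 2.39, 2.39, 3.01, 3.01, 3.01].

### API

Orientations are given as a unit quaternion [w, x, y, z].
In Python, from rig import env, vision, hand_in gives the robot as it stands.
- The arm moves only by the tool carry_out, never from a script. Its argument "plan" is a list of rows, each a list of 5 numbers: the shift along the tool's x, y, z in m, then the turn about the tool's z in degrees, then the finger opening in m, from 0 to 0.0854. In form: [[tx, ty, tz, roll, jaw], ...]. A call has 1 to 12 rows; each row shifts and turns the commanded pose from where the row before left it, along the tool's axes as they then stand; what a row does not reach is not made up. A row lasts 1/10 s, in which the tool goes at most 50 mm and 8.59 degrees, less where a joint would pass 70% of its speed; a pose out of reach is approached as far as the arm can. A call is refused whole if a number of a shift passes 0.05 or a number of a turn 8.59, either way. A call with a gripper value outside its range is refused whole. The fingers move at their own pace and stop on an object; "grip_force" is the grip in N (left out, the last holds). Time passes only in rows, so rows that do not move let the fingers close. It gives the time, the measured TCP pose, the force, the opening and the grip force at its end, in the units of the state.
- env.get_state(): the state, without advancing time (a new reading comes with each control period).
- vision.snapshot(name): name is "scene" or "top"; returns (picture, depth): 480x640x3 uint8, red, green, blue; 480x640 float32, m along the optical axis (not along the pixel's ray), 0 where there is no reading.
- vision.get_calibration(name): a dict with "intrinsics" (3x3 intrinsics, pixels), "rvec" (rotation vector, rad) and "tvec" (3), from world to camera coordinates, as OpenCV has them. Camera axes: x right, y down, z forward; pixel columns grow to the right and rows downward; lengths in m; the calibration is good to about 2 mm. A picture is of the moment at which its call begins. get_calibration takes no time and is no camera call.
- hand_in(): hands the job in; it is judged then, once.
The state is a dict: "time_s": time; "joint_positions": joint angles; "joint_vel": joint speeds; "joint_torque": joint torques, N m; "tool_pos": TCP position; "orientation": TCP orientation; "wrist_force": force on the tool from outside, world axes, zero at the start; "wrist_torque": the same for the moment, N m; "width": opening from 0.0 (shut) to 1.0 (fully open); "grasp_force": force on a finger pad.
Only numpy, scipy, OpenCV 4.12 (cv2) and the standard library are available. Lean on these libraries where they do the work, as an engineer would, in place of code of your own. Each camera call takes 0.05 s, during which the arm holds its last target. There are 200 camera calls.

## Working session

There is one attempt and no reset: what is moved stays moved. The work goes in short steps, Python scripts to look and compute and a tool call to move; the robot and the scene stay as the last step left them, time stands still between calls to the robot, and variables do not carry over. Pictures are saved under pics/ and viewed, at most 14 in all, crops included, and the job is handed in when it is done.

Besides the shell and the picture viewer there is one more tool, called after ">>>" as name(argument=value, ...) on one line, values as JSON. carry_out: Moves the arm, as the interface text tells. Its arguments: {"type":"object","properties":{"plan":{"type":"array","items":{"type":"array","items":{"type":"number"}}},"grip_force":{"type":"number"}},"required":["plan"]}

```bash
ls; mkdir -p pics; cat > h.py <<'E'
import numpy as np, cv2
from rig import env, vision
def snap(n):
    im,d=vision.snapshot(n); c=vision.get_calibration(n)
    return im,d,c
def pts(d,c):
    K=np.array(c["intrinsics"]);R=cv2.Rodrigues(np.array(c["rvec"],float))[0];t=np.array(c["tvec"],float).ravel()
    v,u=np.mgrid[:d.shape[0],:d.shape[1]]
    P=np.stack([(u-K[0,2])/K[0,0]*d,(v-K[1,2])/K[1,1]*d,d],-1)
    return (P-t)@R
def ray(c,u,v,z):
    K=np.array(c["intrinsics"]);R=cv2.Rodrigues(np.array(c["rvec"],float))[0];t=np.array(c["tvec"],float).ravel()
    o=-R.T@t; r=R.T@np.linalg.solve(K,[u,v,1.]); return o+r*(z-o[2])/r[2]
def proj(c,P):
    return cv2.projectPoints(np.array(P,float).reshape(-1,3),np.array(c["rvec"],float),np.array(c["tvec"],float),np.array(c["intrinsics"]),None)[0].reshape(-1,2)
def st():
    s=env.get_state(); print({k:np.round(s[k],3).tolist() for k in s if k not in("joint_vel","joint_torque")}); return s
E
python3 - <<'E'
from h import *
for n in("top","scene"):
    im,d,c=snap(n); cv2.imwrite(f"pics/{n}0.png",im[:,:,::-1]); np.savez(f"/tmp/{n}0.npz",im=im,d=d)
    R=cv2.Rodrigues(np.array(c["rvec"],float))[0];print(n,-R.T@np.array(c["tvec"]).ravel(),R.round(2).tolist(),c["intrinsics"])
st()
E
```

```text
pics
top [0.36783979 0.00626551 1.25084919] [[-0.02, -1.0, -0.02], [-0.99, 0.02, -0.13], [0.13, 0.01, -0.99]] [[495.71906758   0.         319.07105362]
 [  0.         495.71906758 235.94307569]
 [  0.           0.           1.        ]]
scene [1.35495207 0.5239768  1.00919272] [[-0.51, 0.86, -0.0], [0.59, 0.34, -0.73], [-0.63, -0.37, -0.68]] [[502.18076006   0.         323.44915498]
 [  0.         502.18076006 238.38686041]
 [  0.           0.           1.        ]]
{'time_s': 0.1, 'joint_positions': [1.225, 0.522, -0.036, 1.6, 0.021, 1.021, -0.113], 'tool_pos': [0.17, -0.601, 0.25], 'orientation': [-0.0, 0.991, 0.137, -0.0], 'wrist_force': [0.089, -0.883, -0.505], 'wrist_torque': [-0.038, 0.007, 0.002], 'grasp_force': 0.0, 'width': 1.001}
```

View pics/top0.png

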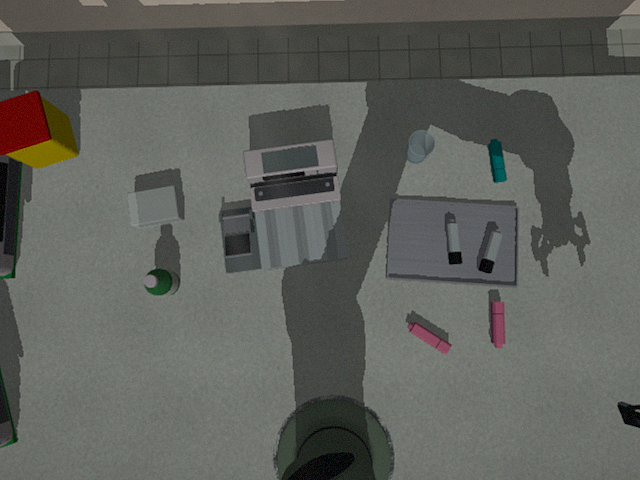

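View pics/scene0.png

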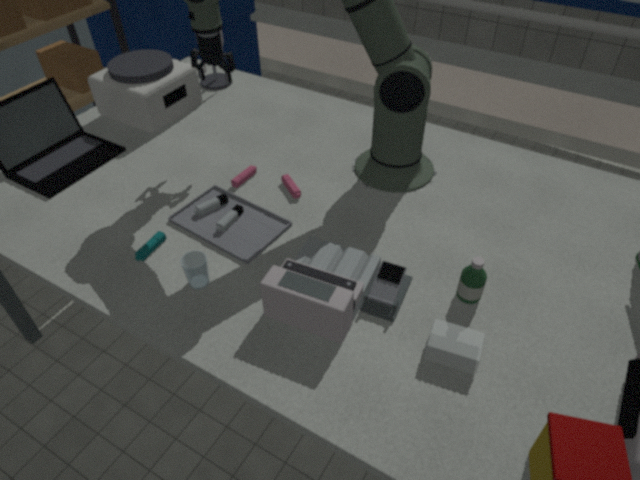

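The top view shows two real canisters in the tray, at (453,238) and (490,250), with black caps towards the robot. The look-alikes are pink at (430,337) and (498,325) and turquoise at (497,160), so I'm choosing the two aluminium ones in the tray. The marker is at (295,210), with its pedal at (237,235) on the +y side and the hood on the far (+x) side.

```bash
cat > m.py <<'E'
from h import *
def rect(P2):
    r=cv2.minAreaRect((P2*1000).astype(np.float32)); return np.round(r[0],1),np.round(r[1],1),round(r[2],2)
E
python3 - <<'E'
from m import *
z=np.load("/tmp/top0.npz");im,d=z["im"],z["d"];c=vision.get_calibration("top");P=pts(d,c)
H=P[...,2]
print("bench z",np.median(H[300:400,120:200]), "tray floor z",np.median(H[260:275,395:430]))
# canisters
m=np.zeros(H.shape,np.uint8);m[200:282,392:515]=((H[200:282,392:515]>0.02)&(H[200:282,392:515]<.05))
n,l,s,ce=cv2.connectedComponentsWithStats(m)
for i in range(1,n):
    if s[i,4]>50:
        k=l==i;print("can",s[i],np.median(H[k]),rect(P[k][:,:2]))
        g=im.max(2)
        b=k&(g<60); print(" cap mean",P[b][:,:2].mean(0), "body",P[k&(g>110)][:,:2].mean(0))
# marker heights
for u in (232,238,275,290,297,310,318):
    print(u,[(v,*np.round(P[v,u]*1000).astype(int)) for v in range(140,276,6)])
crop=np.hstack([cv2.resize(im[130:280,210:350],None,fx=2.8,fy=3),cv2.resize(im[190:290,380:530],None,fx=2.7,fy=4.5)])
cv2.imwrite("pics/crop0.png",crop[:,:,::-1]);print(crop.shape)
E
```

```text
bench z 0.0006427018794614196 tray floor z 0.00476970213667172
can [447 219  16  45 512] 0.03156927337026361 (array([ 512.2, -311.2]), array([110.2,  29.4]), 2.31)
 cap mean [ 0.47366233 -0.31035648] body [ 0.52116347 -0.31063524]
can [480 228  23  45 522] 0.03143165313463307 (array([ 489. , -402.5]), array([ 29.9, 110.7]), 70.21)
 cap mean [ 0.45082746 -0.38642948] body [ 0.4969827  -0.40676458]
232 [(140, np.int64(795), np.int64(248), np.int64(-4)), (146, np.int64(777), np.int64(246), np.int64(3)), (152, np.int64(762), np.int64(247), np.int64(-2)), (158, np.int64(744), np.int64(246), np.int64(2)), (164, np.int64(729), np.int64(247), np.int64(-1)), (170, np.int64(712), np.int64(246), np.int64(3)), (176, np.int64(696), np.int64(246), np.int64(3)), (182, np.int64(681), np.int64(246), np.int64(1)), (188, np.int64(666), np.int64(247), np.int64(-2)), (194, np.int64(649), np.int64(246), np.int64(3)), (200, np.int64(633), np.int64(246), np.int64(2)), (206, np.int64(617), np.int64(246), np.int64(2)), (212, np.int64(599), np.int64(243), np.int64(16)), (218, np.int64(580), np.int64(238), np.i
[... 6780 characters left out ...]
64(627), np.int64(23), np.int64(80)), (200, np.int64(611), np.int64(23), np.int64(84)), (206, np.int64(605), np.int64(24), np.int64(41)), (212, np.int64(589), np.int64(24), np.int64(46)), (218, np.int64(574), np.int64(25), np.int64(47)), (224, np.int64(558), np.int64(25), np.int64(50)), (230, np.int64(544), np.int64(25), np.int64(48)), (236, np.int64(528), np.int64(25), np.int64(50)), (242, np.int64(514), np.int64(26), np.int64(45)), (248, np.int64(500), np.int64(26), np.int64(43)), (254, np.int64(485), np.int64(26), np.int64(47)), (260, np.int64(470), np.int64(27), np.int64(45)), (266, np.int64(458), np.int64(28), np.int64(3)), (272, np.int64(444), np.int64(28), np.int64(-1))]
(450, 797, 3)
```

View pics/crop0.png

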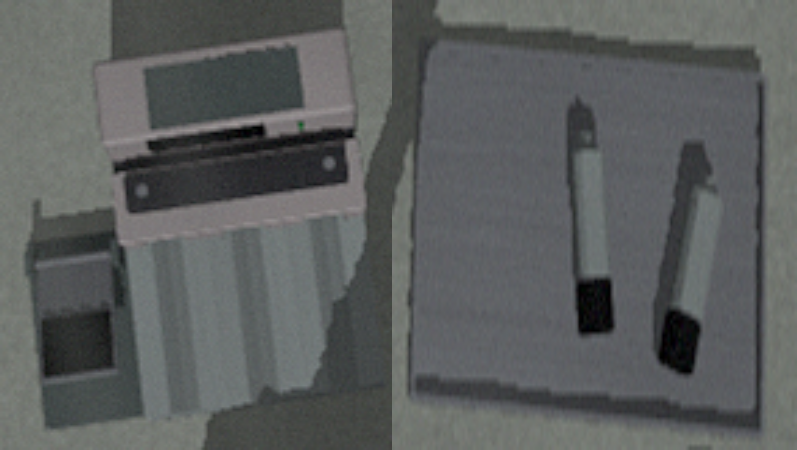

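The crop confirms two aluminium canisters with the caps towards the robot. It also shows three grooves running slightly rotated, and the pedal pad at (237,245). Next I'll fit the marker frame from depth.

```bash
python3 - <<'E'
from m import *
z=np.load("/tmp/top0.npz");im,d=z["im"],z["d"];c=vision.get_calibration("top");P=pts(d,c)
Q=P[135:280,205:350].reshape(-1,3)
ho=Q[(Q[:,2]>.112)];print("housing",rect(ho[:,:2]))
ho=Q[(Q[:,2]>.070)&(Q[:,0]>.58)];print("hood+housing",rect(ho[:,:2]))
for z0 in(.07,):
    # front edge: lowest x for each y bin
    e=[];
    for y in np.arange(.0,.16,.008):
        s=ho[abs(ho[:,1]-y)<.004]; 
        if len(s): e.append((y,s[:,0].min()))
    e=np.array(e);p=np.polyfit(e[:,0],e[:,1],1);print("front edge slope",p,"resid",np.abs(np.polyval(p,e[:,0])-e[:,1]).max())
# groove angle by maximising contrast of depth profile
D=Q[(Q[:,0]>.475)&(Q[:,0]<.585)&(Q[:,2]>.025)&(Q[:,2]<.056)&(Q[:,1]<.17)]
best=None
bins=np.arange(-.05,.19,.003)
def prof(a):
    yy=D[:,1]*np.cos(a)-(D[:,0]-.53)*np.sin(a)
    k=np.digitize(yy,bins);return np.array([D[k==i,2].mean() if (k==i).sum()>8 else np.nan for i in range(1,len(bins))])
for deg in np.arange(-12,13,1):
    print(deg,round(np.nanvar(prof(np.radians(deg)))*1e6,2),end="; ")
a=max(np.arange(-12,13,.5),key=lambda g:np.nanvar(prof(np.radians(g))));print("\nbest",a)
pr=prof(np.radians(a));print([(int(b*1000+1.5),round(v*1000,1)) for b,v in zip(bins,pr)])
# pedal
pd=Q[(Q[:,1]>.175)&(Q[:,2]>.06)&(Q[:,0]<.53)];print("pad",rect(pd[:,:2]),np.percentile(pd[:,2],90))
# tray outline via colour plane
g=im.astype(int); T=P[190:292,380:526].reshape(-1,3); w=T[(T[:,2]>.009)&(T[:,2]<.018)];print("walls",rect(w[:,:2]),len(w))
E
```

```text
housing (array([552. ,  71.3]), array([379.7, 216.6]), 5.9)
hood+housing (array([670.8,  83.3]), array([141.4, 216.5]), 6.36)
front edge slope [-0.11572913  0.6098995 ] resid 0.0007203085415911081
-12 3.93; -11 4.37; -10 4.84; -9 5.37; -8 5.93; -7 6.44; -6 7.14; -5 7.71; -4 8.48; -3 9.01; -2 9.92; -1 11.11; 0 11.71; 1 12.24; 2 12.88; 3 13.53; 4 14.08; 5 14.39; 6 14.65; 7 14.64; 8 14.34; 9 14.01; 10 13.57; 11 12.72; 12 11.94; 
best 6.5
[(-48, np.float64(nan)), (-45, np.float64(nan)), (-42, np.float64(nan)), (-39, np.float64(45.1)), (-36, np.float64(45.5)), (-33, np.float64(45.3)), (-30, np.float64(45.3)), (-27, np.float64(45.6)), (-24, np.float64(45.4)), (-21, np.float64(45.1)), (-18, np.float64(45.8)), (-15, np.float64(43.9)), (-12, np.float64(41.6)), (-9, np.float64(37.8)), (-6, np.float64(35.7)), (-3, np.float64(33.2)), (0, np.float64(35.5)), (2, np.float64(38.4)), (5, np.float64(41.6)), (8, np.float64(45.2)), (11, np.float64(45.9)), (14, np.float64(46.1)), (17, np.float64(45.7)), (20, np.float64(45.6)), (23, np.float64(46.3)), (26, np.float64(45.6)), (29, np.float64(45.6)), (32, n
[... 705 characters left out ...]
float64(45.3)), (122, np.float64(45.2)), (125, np.float64(43.2)), (128, np.float64(40.0)), (131, np.float64(37.3)), (134, np.float64(33.9)), (137, np.float64(34.4)), (140, np.float64(37.2)), (143, np.float64(39.7)), (146, np.float64(42.4)), (149, np.float64(45.1)), (152, np.float64(46.0)), (155, np.float64(45.4)), (158, np.float64(45.6)), (161, np.float64(45.7)), (164, np.float64(45.1)), (167, np.float64(46.3)), (170, np.float64(44.8)), (173, np.float64(nan)), (176, np.float64(nan)), (179, np.float64(nan)), (182, np.float64(nan)), (185, np.float64(nan))]
pad (array([507.2, 218.3]), array([50.1, 65.4]), 5.14) 0.07546928364925477
walls (array([ 519.2, -304.4]), array([242.3, 358.4]), 0.1) 1095
```

The marker fit is consistent: deck at 45 mm, groove spacing 70 mm, yaw 6.5°, and grooves at y' = -2.7, 66.6 and 136 mm. I'll add a frame helper and plan the first approach, to canister A.

```bash
cat >> m.py <<'E'
A=np.radians(6.5)
def G(xp,yp): # marker: xp from mouth (home=0), yp groove offset: g1 -.0027 g2 .0666 g3 .136
    xp=xp+.0805; return .53+xp*np.cos(A)-yp*np.sin(A), xp*np.sin(A)+yp*np.cos(A)
def to(p,z,psi,show=True):
    s=env.get_state(); w,x,y,_=s["orientation"]; c=np.degrees(np.arctan2(2*x*y,x*x-y*y)); q=np.array(s["tool_pos"])
    roll=(c-psi+180)%360-180
    d=np.array([p[0],p[1]])-q[:2]; t=np.radians(psi)
    print("t",round(s["time_s"],1),"pos",q.round(4),"psi",round(c,2),"F",np.round(s["wrist_force"],1),"w",round(s["width"],3),"| mm tx %.1f ty %.1f tz %.1f roll %.2f"%(1e3*(d@[np.cos(t),np.sin(t)]),1e3*(d@[np.sin(t),-np.cos(t)]),1e3*(q[2]-z),roll))
E
python3 -c "
from m import *
to((.512,-.311),.10,2)
print(G(-.075,-.0027),G(-.075,.0666))"
```

```text
t 0.1 pos [ 0.1701 -0.6011  0.2498] psi 15.8 F [ 0.1 -0.9 -0.5] w 1.001 | mm tx 351.8 ty -278.0 tz 149.8 roll 13.80
(np.float64(0.5357702938833946), np.float64(-0.002060026334603299)) (np.float64(0.5279253111692787), np.float64(0.06679450326378421))
```

>>> carry_out(plan=[[0,0,0,6.9,0.06],[0,0,0,6.9,0.06],[0.035,-0.028,0,0,0.06],[0.035,-0.028,0,0,0.06],[0.035,-0.028,0.01,0,0.06],[0.035,-0.028,0.01,0,0.06],[0.035,-0.028,0.01,0,0.06],[0.035,-0.028,0.01,0,0.06],[0.035,-0.028,0.02,0,0.06],[0.035,-0.028,0.02,0,0.06],[0.035,-0.028,0.02,0,0.06],[0.035,-0.028,0.02,0,0.06]], grip_force=40)

```text
time_s: 1.3
tool_pos: [0.5112, -0.3079, 0.1293]
orientation: [-0.0, 1.0, 0.017, -0.0]
wrist_force: [1.0, -1.8, -0.0]
width: 0.703
grasp_force: 0.0
```

```bash
python3 -c "
from m import *
im,d,c=snap('top');P=pts(d,c);cv2.imwrite('pics/a1.png',cv2.resize(im[190:300,380:530],None,fx=5,fy=5)[:,:,::-1])
H=P[...,2]
to((.512,-.311),.034,2)"
```

```text
t 1.4 pos [ 0.5162 -0.3005  0.1262] psi 2.42 F [ 3.  12.2 -4.7] w 0.7 | mm tx -4.6 ty 10.3 tz 92.2 roll 0.42
```

View pics/a1.png

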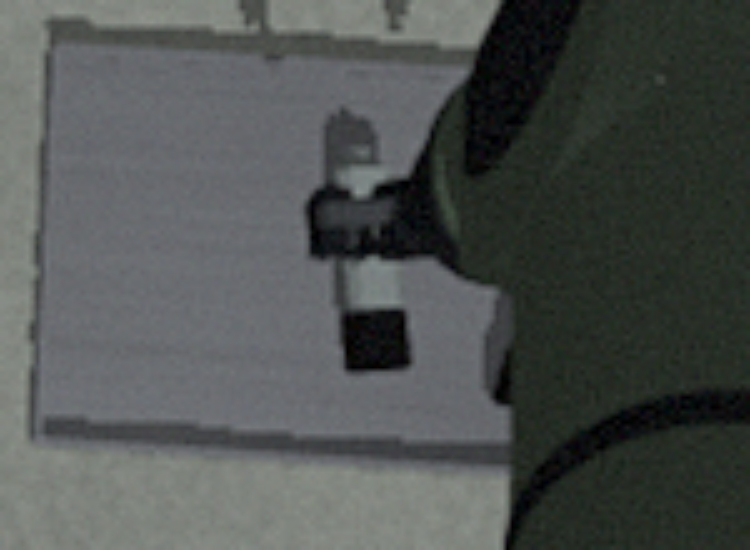

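The gripper is over canister A (body at crop (370,240)), with the cap clear behind the fingers. Descending now.

>>> carry_out(plan=[[0.002,0.002,0,0,0.06],[0,0,0.02,0,0.06],[0,0,0.03,0,0.06],[0,0,0.02,0,0.06],[0,0,0.015,0,0.06],[0,0,0.01,0,0.06],[0,0,0,0,0.06],[0,0,0,0,0.015],[0,0,0,0,0.015],[0,0,0,0,0.015],[0,0,0,0,0.015],[0,0,0,0,0.015]])

```text
time_s: 2.55
tool_pos: [0.5127, -0.3116, 0.0364]
orientation: [0.0, 1.0, 0.017, 0.001]
wrist_force: [-0.3, 0.3, 5.3]
width: 0.316
grasp_force: 39.5
```

```bash
python3 -c "
from m import *
st();to((.512,-.311),.034,2)"
```

```text
{'time_s': 2.55, 'joint_positions': [0.472, 0.772, -0.037, 1.798, 0.048, 0.571, -1.13], 'tool_pos': [0.513, -0.312, 0.036], 'orientation': [0.0, 1.0, 0.017, 0.001], 'wrist_force': [-0.35, 0.254, 5.321], 'wrist_torque': [0.172, 0.237, 0.011], 'grasp_force': 39.535, 'width': 0.316}
t 2.5 pos [ 0.5127 -0.3116  0.0364] psi 1.99 F [-0.3  0.3  5.3] w 0.316 | mm tx -0.7 ty -0.6 tz 2.4 roll -0.01
```

>>> carry_out(plan=[[0,0,-0.02,0,0.015],[0,0,-0.04,0,0.015],[0,0,-0.05,0,0.015],[0.003,-0.015,0,-4.5,0.015],[0.0075,-0.04,0,0,0.015],[0.0075,-0.04,0,0,0.015],[0.0075,-0.04,0,0,0.015],[0.0075,-0.04,0,0,0.015],[0.0075,-0.04,0,0,0.015],[0.0075,-0.04,0,0,0.015],[0.006,-0.03,0,0,0.015],[0.003,-0.015,0,0,0.015]])

```text
time_s: 3.75
tool_pos: [0.5364, -0.0038, 0.146]
orientation: [-0.0, 0.998, 0.058, 0.001]
wrist_force: [0.5, 0.5, -1.7]
width: 0.31
grasp_force: 40.0
```

>>> carry_out(plan=[[0,0,0,0,0.015],[0,0,0,0,0.015],[0,0,0,0,0.015]])

```text
time_s: 4.05
tool_pos: [0.5361, -0.0085, 0.1454]
orientation: [0.0, 0.998, 0.056, 0.0]
wrist_force: [0.6, -0.9, -1.0]
width: 0.316
grasp_force: 40.0
```

```bash
python3 -c "
from m import *
to(G(-.075,-.0027),.0735,6.5)
im,d,c=snap('scene');cv2.imwrite('pics/s1.png',cv2.resize(im[180:330,230:430],None,fx=4,fy=4)[:,:,::-1])"
```

```text
t 4.0 pos [ 0.5361 -0.0085  0.1454] psi 6.39 F [ 0.6 -0.9 -1. ] w 0.316 | mm tx 0.4 ty -6.4 tz 71.9 roll -0.11
```

View pics/s1.png

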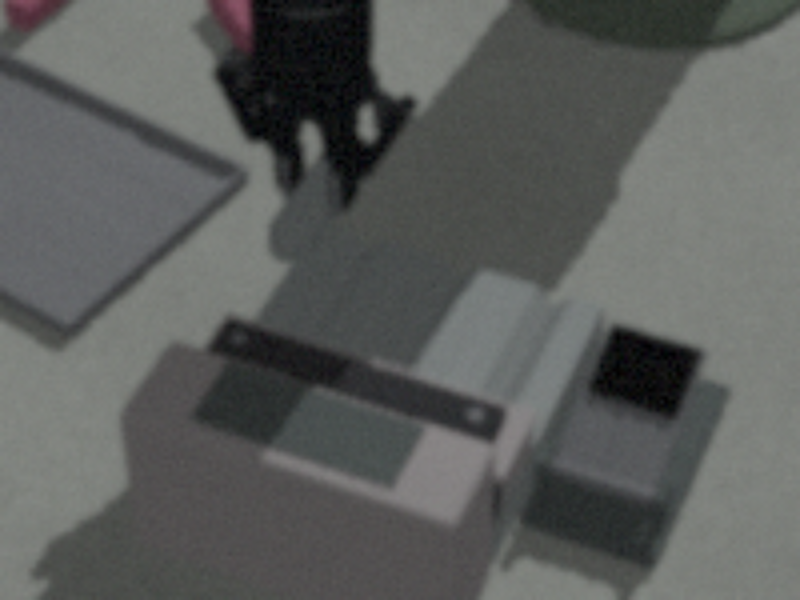

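The canister is held level over groove 1. Lowering it now.

>>> carry_out(plan=[[0,-0.0064,0,0,0.015],[0,0,0.02,0,0.015],[0,0,0.02,0,0.015],[0,0,0.015,0,0.015],[0,0,0.007,0,0.015],[0,0,0.003,0,0.015],[0,0,0,0,0.015],[0,0,0,0,0.015]])

```text
time_s: 4.9
tool_pos: [0.5357, -0.0006, 0.0809]
orientation: [-0.0, 0.998, 0.057, 0.0]
wrist_force: [-0.1, 0.8, -0.9]
width: 0.313
grasp_force: 40.0
```

```bash
python3 -c "
from m import *
to(G(-.075,-.0027),.0735,6.5)"
```

```text
t 4.9 pos [ 0.5357 -0.0006  0.0809] psi 6.49 F [-0.1  0.8 -0.9] w 0.313 | mm tx -0.1 ty 1.5 tz 7.4 roll -0.01
```

>>> carry_out(plan=[[0,0.0015,0.002,0,0.015],[0,0,0.002,0,0.015],[0,0,0.001,0,0.015],[0,0,0.001,0,0.015],[0,0,0.001,0,0.015],[0,0,0,0,0.015],[0,0,0,0,0.015]])

```text
time_s: 5.6
tool_pos: [0.5357, -0.0017, 0.0734]
orientation: [-0.0, 0.998, 0.057, 0.0]
wrist_force: [-0.0, 1.9, 1.9]
width: 0.315
grasp_force: 40.4
```

```bash
python3 -c "
from m import *
to(G(-.075,-.0027),.0735,6.5)"
```

```text
t 5.6 pos [ 0.5357 -0.0017  0.0734] psi 6.52 F [-0.   1.9  1.9] w 0.315 | mm tx 0.1 ty 0.4 tz -0.1 roll 0.02
```

>>> carry_out(plan=[[0,0,0,0,0.045],[0,0,0,0,0.045],[0,0,0,0,0.045],[0,0,-0.02,0,0.045],[0,0,-0.03,0,0.045],[-0.02,0,0,0,0],[-0.03,0,0,0,0],[-0.03,0,0,0,0],[-0.015,0,0,0,0],[0,0,0,0,0],[0,0,0,0,0],[0,0,0,0,0]])

```text
time_s: 6.8
tool_pos: [0.4421, -0.0126, 0.1234]
orientation: [-0.0, 0.998, 0.057, 0.0]
wrist_force: [-0.1, -0.5, 0.1]
width: 0.001
grasp_force: 0.0
```

```bash
python3 -c "
from m import *
to(G(-.170,-.0027),.0705,6.5)
im,d,c=snap('scene');cv2.imwrite('pics/s2.png',cv2.resize(im[180:330,230:430],None,fx=4,fy=4)[:,:,::-1])"
```

```text
t 6.8 pos [ 0.4421 -0.0126  0.1234] psi 6.5 F [-0.1 -0.5  0.1] w 0.001 | mm tx -0.7 ty 0.1 tz 52.9 roll 0.00
```

View pics/s2.png

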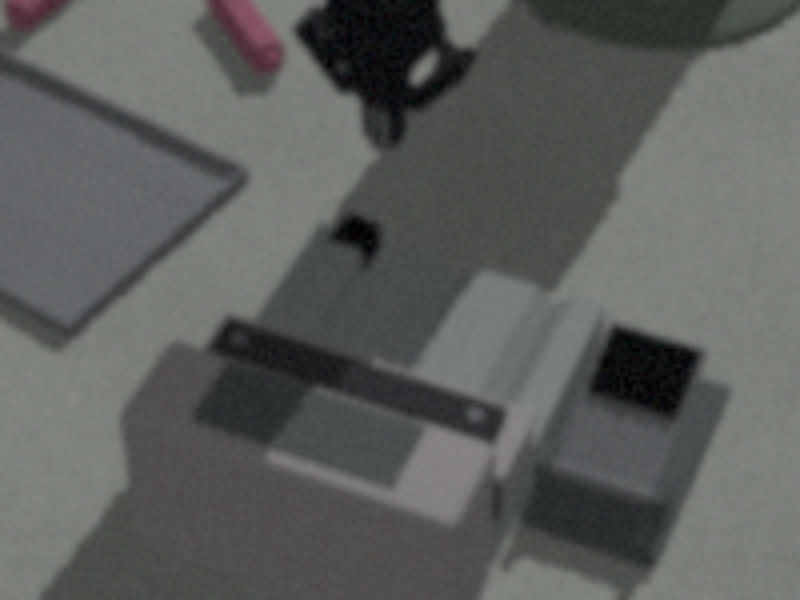

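Canister A is seated in groove 1, cap at crop (355,238). I'll lower behind it and push.

>>> carry_out(plan=[[0,0,0.025,0,0],[0,0,0.02,0,0],[0,0,0.008,0,0],[0.01,0,0,0,0],[0.01,0,0,0,0],[0.005,0,0,0,0],[0.004,0,0,0,0],[0.004,0,0,0,0],[0.004,0,0,0,0],[0.004,0,0,0,0]])

```text
time_s: 7.85
tool_pos: [0.4821, -0.0081, 0.0704]
orientation: [0.0, 0.998, 0.057, -0.0]
wrist_force: [-1.3, 0.2, -0.2]
width: 0.001
grasp_force: 0.4
```

>>> carry_out(plan=[[0.005,0,0,0,0],[0.005,0,0,0,0],[0.005,0,0,0,0],[0.005,0,0,0,0],[0.005,0,0,0,0],[0.005,0,0,0,0],[0.005,0,0,0,0],[0.005,0,0,0,0]])

```text
time_s: 8.65
tool_pos: [0.5221, -0.0035, 0.0703]
orientation: [-0.0, 0.998, 0.057, -0.0]
wrist_force: [-1.0, 0.5, 0.5]
width: 0.002
grasp_force: 0.4
```

```bash
python3 -c "
from m import *
to(G(-.066,-.0027),.0705,6.5)"
```

```text
t 8.7 pos [ 0.5221 -0.0035  0.0703] psi 6.5 F [-1.   0.5  0.5] w 0.002 | mm tx 22.8 ty 0.1 tz -0.2 roll -0.00
```

Sliding at about 1 N. Next is the slow final part.

>>> carry_out(plan=[[0.004,0,0,0,0],[0.004,0,0,0,0],[0.004,0,0,0,0],[0.003,0,0,0,0],[0.002,0,0,0,0],[0.001,0,0,0,0],[0,0,0,0,0]])

```text
time_s: 9.35
tool_pos: [0.5396, -0.0016, 0.0703]
orientation: [-0.0, 0.998, 0.057, 0.0]
wrist_force: [0.5, -0.7, -0.9]
width: 0.002
grasp_force: 0.0
```

>>> carry_out(plan=[[0.001,0,0,0,0],[0.001,0,0,0,0],[0,0,0,0,0]])

```text
time_s: 9.65
tool_pos: [0.5416, -0.0013, 0.0703]
orientation: [-0.0, 0.998, 0.057, 0.0]
wrist_force: [-0.2, -0.1, 0.2]
width: 0.003
grasp_force: 0.0
```

>>> carry_out(plan=[[0.001,0,0,0,0],[0.001,0,0,0,0],[0,0,0,0,0]])

```text
time_s: 9.95
tool_pos: [0.5437, -0.0011, 0.0703]
orientation: [-0.0, 0.998, 0.057, 0.0]
wrist_force: [0.6, 0.3, -0.4]
width: -0.002
grasp_force: 0.0
```

>>> carry_out(plan=[[0.001,0,0,0,0],[0.001,0,0,0,0],[0,0,0,0,0]])

```text
time_s: 10.25
tool_pos: [0.5457, -0.0009, 0.0703]
orientation: [-0.0, 0.998, 0.057, 0.0]
wrist_force: [0.0, 0.4, -0.3]
width: -0.004
grasp_force: 0.0
```

>>> carry_out(plan=[[0.001,0,0,0,0],[0.001,0,0,0,0],[0,0,0,0,0]])

```text
time_s: 10.55
tool_pos: [0.5463, -0.0009, 0.07]
orientation: [0.0, 0.998, 0.057, -0.001]
wrist_force: [-8.0, 0.3, 4.8]
width: -0.005
grasp_force: 3.9
```

```bash
python3 -c "
from m import *
to(G(-.066,-.0027),.0705,6.5)"
```

```text
t 10.6 pos [ 0.5463 -0.0009  0.07  ] psi 6.49 F [-8.   0.3  4.8] w -0.005 | mm tx -1.6 ty 0.0 tz -0.5 roll -0.01
```

Force rose to 8 N within 2 mm of the expected stop, so it is home. Retreating and looking again.

>>> carry_out(plan=[[-0.01,0,0,0,0],[-0.015,0,0,0,0],[0,0,-0.03,0,0.06],[0,0,-0.04,0,0.06],[0,0.02,-0.01,6.6,0.06],[0,0.03,0,6.6,0.06],[0,0.04,0,6.6,0.06],[0,0.04,0,6.6,0.06],[0,0.02,0,0,0.06],[0,0,0,0,0.06],[0,0,0,0,0.06]])

```text
time_s: 11.65
tool_pos: [0.504, -0.1508, 0.1503]
orientation: [-0.0, 0.985, -0.173, 0.0]
wrist_force: [0.8, 0.9, -0.4]
width: 0.703
grasp_force: 0.0
```

```bash
cat >> m.py <<'E'
def cans(im,P,box,z0,z1):
    u0,u1,v0,v1=box; H=P[...,2]; m=np.zeros(H.shape,np.uint8); m[v0:v1,u0:u1]=(H[v0:v1,u0:u1]>z0)&(H[v0:v1,u0:u1]<z1)
    n,l,s,_=cv2.connectedComponentsWithStats(m)
    for i in range(1,n):
        if s[i,4]>50: k=l==i; b=k&(im.max(2)<60); print("can",s[i],np.median(H[k]).round(3),rect(P[k][:,:2]),"cap",P[b][:,:2].mean(0).round(4))
E
python3 -c "
from m import *
im,d,c=snap('top');P=pts(d,c);cv2.imwrite('pics/t2.png',im[100:320,200:560][:,:,::-1])
cans(im,P,(392,515,200,282),.02,.05);cans(im,P,(250,345,205,275),.058,.08)
to((.489,-.4025),.036,-20)"
```

```text
can [480 228  23  45 517] 0.032 (array([ 489.2, -402.4]), array([ 29.6, 110.5]), 69.43) cap [ 0.45  -0.386]
can [321 205  14  20 223] 0.069 (array([579.7,   2. ]), array([47.4, 27.9]), 5.91) cap [0.57   0.0015]
t 11.7 pos [ 0.5043 -0.1501  0.1503] psi -19.85 F [-0.4  0.3 -0.3] w 0.702 | mm tx 72.0 ty 242.4 tz 114.3 roll 0.15
```

View pics/t2.png

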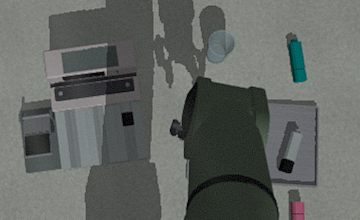

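Canister A's cap sticks out of groove 1 at crop (127,118), and B is unmoved in the tray. Going to B.

>>> carry_out(plan=[[0.007,0.022,0,0,0.06],[0.012,0.04,0,0,0.06],[0.012,0.04,0,0,0.06],[0.012,0.04,0,0,0.06],[0.012,0.04,0,0,0.06],[0.012,0.04,0,0,0.06],[0.005,0.02,0,0,0.06],[0,0,0.02,0,0.06],[0,0,0.02,0,0.06],[0,0,0.02,0,0.06],[0,0,0,0,0.06],[0,0,0,0,0.06]])

```text
time_s: 12.9
tool_pos: [0.4901, -0.4022, 0.0906]
orientation: [-0.0, 0.985, -0.172, -0.0]
wrist_force: [0.7, -0.9, 1.1]
width: 0.699
grasp_force: 0.0
```

```bash
python3 -c "
from m import *
to((.489,-.4025),.036,-20.3)"
```

```text
t 12.9 pos [ 0.4901 -0.4022  0.0906] psi -19.83 F [ 0.7 -0.9  1.1] w 0.699 | mm tx -0.9 ty 0.7 tz 54.6 roll 0.47
```

>>> carry_out(plan=[[0,0,0.02,0.5,0.06],[0,0,0.02,0,0.06],[0,0,0.01,0,0.06],[0,0,0.005,0,0.06],[0,0,0,0,0.015],[0,0,0,0,0.015],[0,0,0,0,0.015],[0,0,0,0,0.015],[0,0,0,0,0.015]])

```text
time_s: 13.8
tool_pos: [0.49, -0.4032, 0.0364]
orientation: [0.0, 0.984, -0.177, 0.001]
wrist_force: [-1.6, 0.6, 6.4]
width: 0.316
grasp_force: 40.2
```

>>> carry_out(plan=[[0,0,-0.02,0,0.015],[0,0,-0.04,0,0.015],[0,0,-0.05,0,0.015],[0,0,0,-6.7,0.015],[0,0,0,-6.7,0.015],[0,0,0,-6.7,0.015],[0,0,0,-6.7,0.015],[0,0,0,0,0.015]])

```text
time_s: 14.6
tool_pos: [0.4894, -0.4031, 0.1457]
orientation: [0.0, 0.998, 0.057, 0.0]
wrist_force: [-0.2, 0.3, -0.9]
width: 0.313
grasp_force: 39.9
```

```bash
python3 -c "
from m import *
to(G(-.075,.0666),.0735,6.5)"
```

```text
t 14.6 pos [ 0.4894 -0.4031  0.1457] psi 6.51 F [-0.2  0.3 -0.9] w 0.313 | mm tx 91.4 ty -462.5 tz 72.2 roll 0.01
```

>>> carry_out(plan=[[0.004,-0.02,0,0,0.015],[0.008,-0.042,0,0,0.015],[0.008,-0.042,0,0,0.015],[0.008,-0.042,0,0,0.015],[0.008,-0.042,0,0,0.015],[0.008,-0.042,0,0,0.015],[0.008,-0.042,0,0,0.015],[0.008,-0.042,0,0,0.015],[0.008,-0.042,0,0,0.015],[0.008,-0.042,0,0,0.015],[0.008,-0.042,0,0,0.015],[0.005,-0.02,0,0,0.015]])

```text
time_s: 15.8
tool_pos: [0.5266, 0.0683, 0.1457]
orientation: [-0.001, 0.998, 0.056, 0.0]
wrist_force: [0.5, -0.7, -0.6]
width: 0.315
grasp_force: 40.0
```

>>> carry_out(plan=[[0.002,-0.0025,0,0,0.015],[0,0,0.02,0,0.015],[0,0,0.02,0,0.015],[0,0,0.015,0,0.015],[0,0,0.007,0,0.015],[0,0,0.003,0,0.015],[0,0,0,0,0.015],[0,0,0,0,0.015]])

```text
time_s: 16.6
tool_pos: [0.5288, 0.0667, 0.081]
orientation: [-0.0, 0.998, 0.055, 0.0]
wrist_force: [-0.2, -0.4, -1.6]
width: 0.313
grasp_force: 39.9
```

```bash
python3 -c "
from m import *
to(G(-.075,.0666),.0735,6.5)"
```

```text
t 16.6 pos [0.5288 0.0667 0.081 ] psi 6.35 F [-0.2 -0.4 -1.6] w 0.313 | mm tx -0.8 ty -0.2 tz 7.5 roll -0.15
```

>>> carry_out(plan=[[0,0,0.002,0,0.015],[0,0,0.002,0,0.015],[0,0,0.001,0,0.015],[0,0,0.001,0,0.015],[0,0,0.001,0,0.015],[0,0,0,0,0.015],[0,0,0,0,0.015]])

```text
time_s: 17.3
tool_pos: [0.5286, 0.0678, 0.0735]
orientation: [-0.001, 0.998, 0.056, 0.0]
wrist_force: [-0.3, 5.3, 3.5]
width: 0.314
grasp_force: 40.4
```

```bash
python3 -c "
from m import *
to(G(-.075,.0666),.0735,6.5)"
```

```text
t 17.3 pos [0.5286 0.0678 0.0735] psi 6.44 F [-0.3  5.3  3.5] w 0.314 | mm tx -0.8 ty 1.0 tz 0.0 roll -0.06
```

>>> carry_out(plan=[[0,0,0,0,0.045],[0,0,0,0,0.045],[0,0,0,0,0.045],[0,0,-0.02,0,0.045],[0,0,-0.03,0,0.045],[-0.02,0,0,0,0],[-0.03,0,0,0,0],[-0.03,0,0,0,0],[-0.015,0,0,0,0],[0,0,0,0,0],[0,0,0,0,0],[0,0,0,0,0]])

```text
time_s: 18.5
tool_pos: [0.4349, 0.0564, 0.1233]
orientation: [-0.0, 0.998, 0.056, 0.0]
wrist_force: [-0.8, -0.1, -0.2]
width: -0.001
grasp_force: 0.0
```

```bash
python3 -c "
from m import *
to(G(-.170,.0676),.0705,6.5)
im,d,c=snap('scene');cv2.imwrite('pics/s3.png',cv2.resize(im[180:330,230:430],None,fx=4,fy=4)[:,:,::-1])"
```

```text
t 18.5 pos [0.4349 0.0564 0.1233] psi 6.39 F [-0.8 -0.1 -0.2] w -0.001 | mm tx -1.4 ty -0.8 tz 52.8 roll -0.11
```

View pics/s3.png

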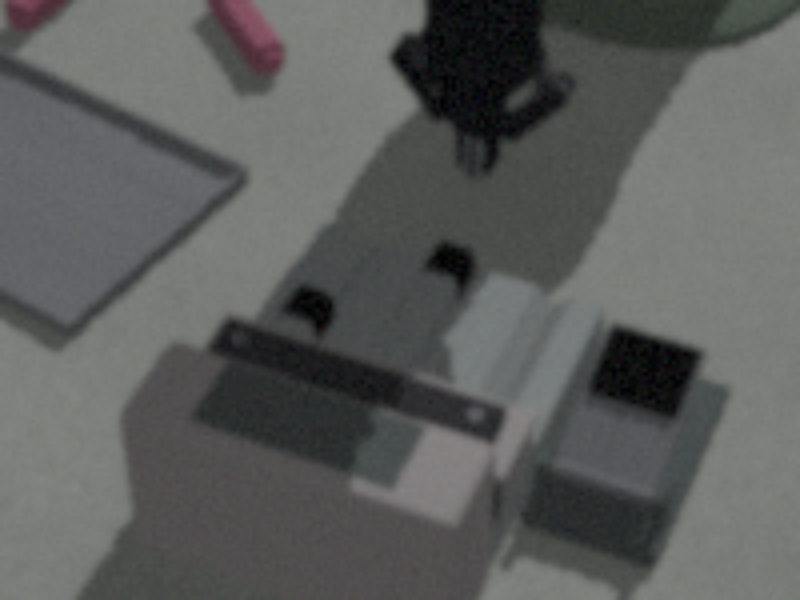

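Canister B is seated in groove 2 (cap at (450,262)) and A is still home (cap at (310,308)). Pushing B the same way.

>>> carry_out(plan=[[0,-0.001,0.025,0,0],[0,0,0.02,0,0],[0,0,0.008,0,0],[0.01,0,0,0,0],[0.01,0,0,0,0],[0.005,0,0,0,0],[0.004,0,0,0,0],[0.004,0,0,0,0],[0.004,0,0,0,0],[0.004,0,0,0,0]])

```text
time_s: 19.55
tool_pos: [0.4749, 0.0619, 0.0704]
orientation: [-0.0, 0.998, 0.056, 0.0]
wrist_force: [0.0, -1.2, 0.6]
width: 0.001
grasp_force: 0.5
```

>>> carry_out(plan=[[0.005,0,0,0,0],[0.005,0,0,0,0],[0.005,0,0,0,0],[0.005,0,0,0,0],[0.005,0,0,0,0],[0.005,0,0,0,0],[0.005,0,0,0,0],[0.004,0,0,0,0],[0.003,0,0,0,0]])

```text
time_s: 20.45
tool_pos: [0.5167, 0.0666, 0.0703]
orientation: [-0.0, 0.998, 0.056, 0.0]
wrist_force: [-1.4, 0.3, -0.4]
width: 0.002
grasp_force: 0.4
```

>>> carry_out(plan=[[0.003,0,0,0,0],[0.003,0,0,0,0],[0.002,0,0,0,0],[0.002,0,0,0,0],[0.002,0,0,0,0],[0.002,0,0,0,0],[0.001,0,0,0,0],[0.001,0,0,0,0],[0,0,0,0,0]])

```text
time_s: 21.35
tool_pos: [0.5324, 0.0683, 0.0703]
orientation: [-0.0, 0.998, 0.056, 0.0]
wrist_force: [0.5, -0.7, -0.6]
width: -0.001
grasp_force: 0.0
```

```bash
python3 -c "
from m import *
to(G(-.0645,.0676),.0705,6.5)"
```

```text
t 21.4 pos [0.5324 0.0683 0.0703] psi 6.4 F [ 0.5 -0.7 -0.6] w -0.001 | mm tx 5.9 ty 0.0 tz -0.2 roll -0.10
```

>>> carry_out(plan=[[0.001,0,0,0,0],[0.001,0,0,0,0],[0.001,0,0,0,0],[0.001,0,0,0,0],[0,0,0,0,0]])

```text
time_s: 21.85
tool_pos: [0.5364, 0.0688, 0.0703]
orientation: [-0.0, 0.998, 0.056, 0.0]
wrist_force: [-0.6, -0.3, -0.8]
width: -0.003
grasp_force: 0.0
```

>>> carry_out(plan=[[0.001,0,0,0,0],[0.001,0,0,0,0],[0,0,0,0,0]])

```text
time_s: 22.15
tool_pos: [0.5381, 0.069, 0.0702]
orientation: [0.0, 0.998, 0.056, -0.0]
wrist_force: [-1.3, -0.2, -0.3]
width: -0.005
grasp_force: 0.8
```

>>> carry_out(plan=[[0.0005,0,0,0,0],[0.0005,0,0,0,0],[0,0,0,0,0]])

```text
time_s: 22.45
tool_pos: [0.5382, 0.069, 0.0701]
orientation: [0.0, 0.998, 0.056, -0.001]
wrist_force: [-7.9, -1.5, 3.9]
width: 0.002
grasp_force: 3.9
```

B is home too. Next I move above the pedal pad and check both canisters.

>>> carry_out(plan=[[-0.01,0,0,0,0],[-0.015,0,0,0,0],[0,0,-0.03,0,0],[0,0,-0.04,0,0],[0.003,-0.03,0,0,0],[0.003,-0.04,0,0,0],[0.003,-0.04,0,0,0],[0.002,-0.03,0,0,0],[0,-0.012,0,0,0],[0,0,0.02,0,0],[0,0,0,0,0]])

```text
time_s: 23.55
tool_pos: [0.5072, 0.2179, 0.1187]
orientation: [0.001, 0.998, 0.056, -0.001]
wrist_force: [-0.4, -0.8, 1.1]
width: 0.003
grasp_force: 0.0
```

```bash
python3 -c "
from m import *
im,d,c=snap('top');P=pts(d,c);cv2.imwrite('pics/t3.png',cv2.resize(im[130:290,200:360],None,fx=3,fy=3)[:,:,::-1])
cans(im,P,(250,345,205,275),.058,.08)
to((.507,.218),.087,6.5)"
```

```text
can [292 205  14  24 263] 0.068 (array([575.6,  72. ]), array([54.9, 27.8]), 6.72) cap [0.5619 0.0705]
can [321 205  14  20 226] 0.068 (array([579.6,   2.1]), array([47.6, 27.9]), 6.59) cap [0.5698 0.0023]
t 23.6 pos [0.5078 0.2177 0.1197] psi 6.38 F [-0.3  0.3 -0.2] w -0.005 | mm tx -0.7 ty -0.4 tz 32.7 roll -0.12
```

View pics/t3.png

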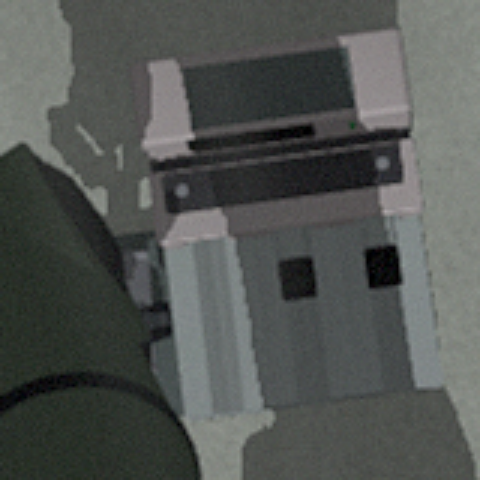

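Both caps stick out equally, with rear edges at x' of 25.7 and 26.0 mm, so both are home. Pressing the pedal.

>>> carry_out(plan=[[0,0,0.015,0,0],[0,0,0.012,0,0],[0,0,0.005,0,0],[0,0,0.005,0,0],[0,0,0.003,0,0],[0,0,0,0,0]])

```text
time_s: 24.2
tool_pos: [0.5083, 0.2184, 0.0804]
orientation: [0.0, 0.998, 0.056, -0.0]
wrist_force: [-2.9, -1.0, 6.8]
width: -0.002
grasp_force: 3.0
```

>>> carry_out(plan=[[0,0,0.003,0,0],[0,0,0.003,0,0],[0,0,0.003,0,0],[0,0,0,0,0]])

```text
time_s: 24.6
tool_pos: [0.5081, 0.2185, 0.0715]
orientation: [0.0, 0.998, 0.056, -0.0]
wrist_force: [-4.2, -1.3, 9.8]
width: -0.002
grasp_force: 4.4
```

>>> carry_out(plan=[[0,0,0.002,0,0],[0,0,0.002,0,0],[0,0,0,0,0]])

```text
time_s: 24.9
tool_pos: [0.5079, 0.2184, 0.0678]
orientation: [0.0, 0.998, 0.056, -0.0]
wrist_force: [-6.6, -1.3, 13.2]
width: -0.002
grasp_force: 6.3
```

>>> carry_out(plan=[[0,0,0.001,0,0],[0,0,0.001,0,0],[0,0,0,0,0]])

```text
time_s: 25.2
tool_pos: [0.5078, 0.2185, 0.0669]
orientation: [0.0, 0.998, 0.056, -0.0]
wrist_force: [-14.4, -3.4, 39.1]
width: -0.0
grasp_force: 18.9
```

The force jumped to 39 N with no further travel, so the pedal is on its stop. Releasing it.

>>> carry_out(plan=[[0,0,-0.005,0,0],[0,0,-0.01,0,0],[0,0,-0.02,0,0],[0,0,-0.04,0,0.045],[0.005,0.03,0,0,0.045],[0.005,0.04,0,0,0.045],[0.005,0.04,0,0,0.045],[0.005,0.03,0,0,0.045],[0,0.008,0,0,0.045],[0,0,0,0,0.045],[0,0,0,0,0.045]])

```text
time_s: 26.3
tool_pos: [0.5446, 0.0749, 0.1404]
orientation: [-0.0, 0.998, 0.056, 0.0]
wrist_force: [-0.2, 0.3, 0.3]
width: 0.527
grasp_force: 0.0
```

```bash
python3 -c "
from m import *
to(G(-.034,.0676),.0735,6.5)
im,d,c=snap('top');P=pts(d,c);Q=P[200:280,205:260].reshape(-1,3)
pd=Q[(Q[:,1]>.185)&(Q[:,0]>.48)&(Q[:,0]<.525)];print('pad z',np.median(pd[pd[:,2]>.03][:,2]))"
```

```text
t 26.3 pos [0.5446 0.0749 0.1404] psi 6.45 F [-0.2  0.3  0.3] w 0.527 | mm tx 23.5 ty 5.1 tz 66.9 roll -0.05
pad z 0.07100104919445174
```

The pad is back up at 71 mm. Pinching B's cap half.

>>> carry_out(plan=[[0.0235,0.005,0,0,0.045],[0,0,0.02,0,0.045],[0,0,0.025,0,0.045],[0,0,0.015,0,0.045],[0,0,0.007,0,0.045],[0,0,0,0,0.015],[0,0,0,0,0.015],[0,0,0,0,0.015],[0,0,0,0,0.015]])

```text
time_s: 27.25
tool_pos: [0.5685, 0.0719, 0.0739]
orientation: [-0.0, 0.998, 0.056, 0.0]
wrist_force: [-5.0, 2.2, 1.9]
width: 0.312
grasp_force: 41.2
```

>>> carry_out(plan=[[-0.005,0,0,0,0.015],[-0.008,0,0,0,0.015],[-0.01,0,0,0,0.015],[-0.01,0,0,0,0.015],[-0.01,0,0,0,0.015],[-0.01,0,0,0,0.015],[-0.01,0,0,0,0.015],[-0.008,0,0,0,0.015],[-0.005,0,0,0,0.015],[0,0,0,0,0.015]])

```text
time_s: 28.25
tool_pos: [0.4924, 0.0632, 0.0738]
orientation: [-0.0, 0.998, 0.056, 0.0]
wrist_force: [-4.1, 6.4, 7.3]
width: 0.313
grasp_force: 41.7
```

```bash
python3 -c "
from m import *
to(G(-.110,.0676),.0735,6.5)
im,d,c=snap('scene');cv2.imwrite('pics/s4.png',cv2.resize(im[180:330,230:430],None,fx=4,fy=4)[:,:,::-1])"
```

```text
t 28.2 pos [0.4924 0.0632 0.0738] psi 6.42 F [-4.1  6.4  7.3] w 0.313 | mm tx 0.7 ty -0.6 tz 0.3 roll -0.08
```

View pics/s4.png

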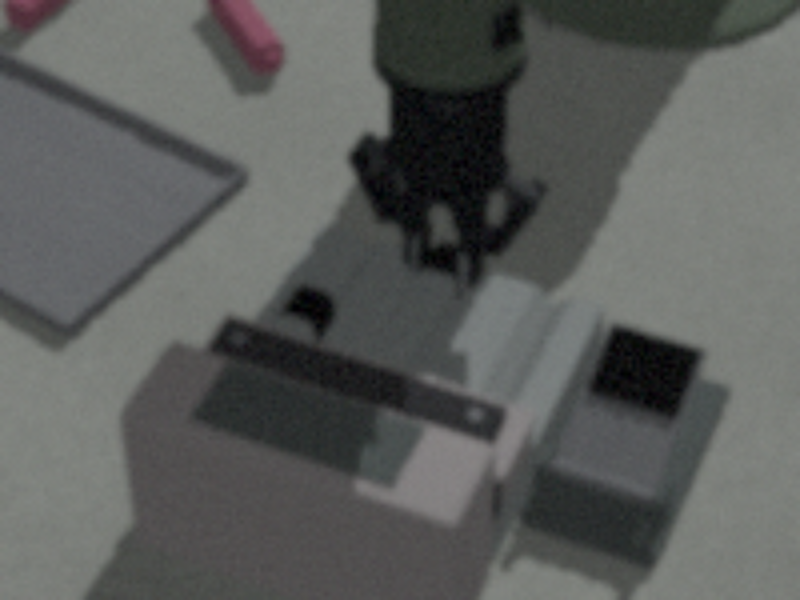

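B is drawn clear of the hood. Lifting it to the tray.

>>> carry_out(plan=[[0,0,-0.01,0,0.015],[0,0,-0.025,0,0.015],[0,0,-0.04,0,0.015],[0,0,0,4.4,0.015],[-0.002,0.025,0,0,0.015],[-0.003,0.042,0,0,0.015],[-0.003,0.042,0,0,0.015],[-0.003,0.042,0,0,0.015],[-0.003,0.042,0,0,0.015],[-0.003,0.042,0,0,0.015],[-0.003,0.042,0,0,0.015],[-0.003,0.042,0,0,0.015]], grip_force=60)

```text
time_s: 29.5
tool_pos: [0.4803, -0.2588, 0.1489]
orientation: [0.0, 1.0, 0.017, -0.0]
wrist_force: [0.2, 0.9, -1.9]
width: 0.306
grasp_force: 61.0
```

>>> carry_out(plan=[[-0.002,0.042,0,0,0.015],[-0.002,0.042,0,0,0.015],[-0.002,0.035,0,0,0.015],[0,0.02,0,0,0.015],[0,0.005,0,0,0.015],[0,0,0.02,0,0.015],[0,0,0.03,0,0.015],[0,0,0.02,0,0.015],[0,0,0.01,0,0.015],[0,0,0,0,0.015],[0,0,0,0,0.015]])

```text
time_s: 30.6
tool_pos: [0.4806, -0.4009, 0.0693]
orientation: [0.0, 1.0, 0.018, 0.0]
wrist_force: [0.8, 0.2, -1.0]
width: 0.308
grasp_force: 61.0
```

```bash
python3 -c "
from m import *
to((.48,-.40),.037,2)
im,d,c=snap('scene');cv2.imwrite('pics/s5.png',cv2.resize(im[150:280,130:330],None,fx=4,fy=4)[:,:,::-1])"
```

```text
t 30.6 pos [ 0.4806 -0.4009  0.0693] psi 2.01 F [ 0.8  0.2 -1. ] w 0.308 | mm tx -0.6 ty -0.9 tz 32.3 roll 0.01
```

View pics/s5.png

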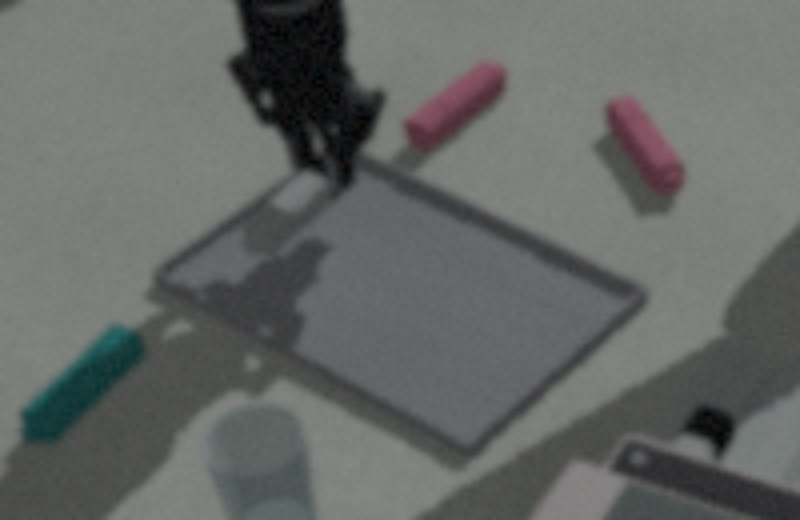

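B hangs level over the tray, well inside the walls. Lowering it.

>>> carry_out(plan=[[0.01,-0.01,0,0,0.015],[0,0,0.015,0,0.015],[0,0,0.01,0,0.015],[0,0,0.003,0,0.015],[0,0,0.0015,0,0.015],[0,0,0.001,0,0.015],[0,0,0.001,0,0.015],[0,0,0,0,0.015],[0,0,0,0,0.015]])

```text
time_s: 31.55
tool_pos: [0.49, -0.3906, 0.037]
orientation: [0.0, 1.0, 0.017, 0.0]
wrist_force: [-0.2, 0.3, -1.7]
width: 0.308
grasp_force: 61.0
```

```bash
python3 -c "
from m import *
to((.49,-.39),.037,2)"
```

```text
t 31.6 pos [ 0.49   -0.3906  0.037 ] psi 2.0 F [-0.2  0.3 -1.7] w 0.308 | mm tx 0.0 ty -0.6 tz 0.0 roll -0.00
```

>>> carry_out(plan=[[0,0,0.0005,0,0.015],[0,0,0.0005,0,0.015],[0,0,0,0,0.015],[0,0,0,0,0.015]])

```text
time_s: 31.95
tool_pos: [0.49, -0.3906, 0.0365]
orientation: [0.0, 1.0, 0.017, 0.0]
wrist_force: [-3.6, 1.3, 9.4]
width: 0.307
grasp_force: 62.3
```

>>> carry_out(plan=[[0,0,0,0,0.045],[0,0,0,0,0.045],[0,0,0,0,0.045],[0,0,0,0,0.045],[0,0,-0.02,0,0.045],[0,0,-0.04,0,0.045],[0,0,-0.045,-4.5,0.045],[0,-0.04,0,0,0.045],[0,-0.045,0,0,0.045],[0,-0.045,0,0,0.045],[0,-0.045,0,0,0.045],[0,-0.045,0,0,0.045]])

```text
time_s: 33.15
tool_pos: [0.4646, -0.1703, 0.1409]
orientation: [0.0, 0.998, 0.057, 0.0]
wrist_force: [0.5, 0.3, -0.5]
width: 0.527
grasp_force: 0.0
```

```bash
python3 -c "
from m import *
im,d,c=snap('top');P=pts(d,c)
cans(im,P,(392,515,200,282),.02,.05);cans(im,P,(250,345,205,275),.058,.08)
to(G(-.034,-.0017),.0735,6.5)"
```

```text
can [479 214  16  44 419] 0.032 (array([ 524.7, -391.2]), array([110.4,  28.8]), 4.16) cap [ 0.4825 -0.392 ]
can [321 205  14  20 225] 0.069 (array([579.7,   2.2]), array([47.2, 27.8]), 6.87) cap [0.57   0.0017]
t 33.2 pos [ 0.4642 -0.1631  0.1408] psi 6.84 F [ 4.7 10.1 -0.5] w 0.526 | mm tx 130.4 ty -152.9 tz 67.3 roll 0.34
```

B lies flat in the tray at (0.525, -0.391). Now A.

>>> carry_out(plan=[[0.02,-0.03,0,0,0.045],[0.025,-0.03,0,0,0.045],[0.03,-0.035,0,0,0.045],[0.03,-0.035,0,0,0.045],[0.02,-0.02,0,0,0.045],[0.005,-0.003,0,0,0.045],[0,0,0,0,0.045],[0,0,0,0,0.045],[0,0,0,0,0.045]])

```text
time_s: 34.1
tool_pos: [0.5763, -0.0065, 0.1408]
orientation: [0.0, 0.998, 0.056, -0.0]
wrist_force: [-0.5, -0.6, -0.3]
width: 0.528
grasp_force: 0.0
```

```bash
python3 -c "
from m import *
to(G(-.034,-.0017),.0735,6.5)"
```

```text
t 34.1 pos [ 0.5763 -0.0065  0.1408] psi 6.4 F [-0.5 -0.6 -0.3] w 0.528 | mm tx 1.2 ty -10.0 tz 67.3 roll -0.10
```

>>> carry_out(plan=[[0.001,-0.01,0,0,0.045],[0,0,0.02,0,0.045],[0,0,0.025,0,0.045],[0,0,0.015,0,0.045],[0,0,0.007,0,0.045],[0,0,0,0,0.015],[0,0,0,0,0.015],[0,0,0,0,0.015],[0,0,0,0,0.015]], grip_force=40)

```text
time_s: 35.0
tool_pos: [0.5767, 0.0041, 0.0746]
orientation: [0.0, 0.998, 0.056, 0.0]
wrist_force: [-2.9, -4.9, -0.3]
width: 0.313
grasp_force: 41.7
```

>>> carry_out(plan=[[-0.005,0,0,0,0.015],[-0.008,0,0,0,0.015],[-0.01,0,0,0,0.015],[-0.01,0,0,0,0.015],[-0.01,0,0,0,0.015],[-0.01,0,0,0,0.015],[-0.01,0,0,0,0.015],[-0.008,0,0,0,0.015],[-0.005,0,0,0,0.015],[0,0,0,0,0.015]])

```text
time_s: 36.0
tool_pos: [0.5012, -0.0043, 0.0748]
orientation: [0.0, 0.998, 0.056, 0.001]
wrist_force: [-1.6, -5.7, 7.7]
width: 0.312
grasp_force: 42.5
```

```bash
python3 -c "
from m import *
to(G(-.110,-.0017),.0735,6.5)"
```

```text
t 36.0 pos [ 0.5012 -0.0043  0.0748] psi 6.47 F [-1.6 -5.7  7.7] w 0.312 | mm tx -0.4 ty 0.7 tz 1.3 roll -0.03
```

>>> carry_out(plan=[[0,0,-0.01,0,0.015],[0,0,-0.025,0,0.015],[0,0,-0.04,0,0.015],[0,0,0,4.4,0.015],[-0.002,0.02,0,0,0.015],[-0.004,0.042,0,0,0.015],[-0.004,0.042,0,0,0.015],[-0.004,0.042,0,0,0.015],[-0.003,0.042,0,0,0.015],[-0.003,0.042,0,0,0.015],[-0.001,0.03,0,0,0.015],[0,0.015,0,0,0.015]], grip_force=60)

```text
time_s: 37.2
tool_pos: [0.4898, -0.2819, 0.1496]
orientation: [0.0, 1.0, 0.017, 0.0]
wrist_force: [-0.1, 0.6, -0.9]
width: 0.309
grasp_force: 61.3
```

>>> carry_out(plan=[[0,0,0,0,0.015],[0,0,0.02,0,0.015],[0,0,0.03,0,0.015],[0,0,0.025,0,0.015],[0,0,0.01,0,0.015],[0,0,0.01,0,0.015],[0,0,0.005,0,0.015],[0,0,0.005,0,0.015],[0,0,0,0,0.015],[0,0,0,0,0.015]])

```text
time_s: 38.2
tool_pos: [0.4906, -0.2794, 0.0443]
orientation: [0.0, 1.0, 0.018, 0.0]
wrist_force: [0.6, -0.2, -1.4]
width: 0.302
grasp_force: 61.2
```

```bash
python3 -c "
from m import *
to((.49,-.28),.0375,2)"
```

```text
t 38.2 pos [ 0.4906 -0.2794  0.0443] psi 2.09 F [ 0.6 -0.2 -1.4] w 0.302 | mm tx -0.6 ty 0.6 tz 6.8 roll 0.09
```

>>> carry_out(plan=[[0,0,0.003,0,0.015],[0,0,0.002,0,0.015],[0,0,0.001,0,0.015],[0,0,0.0005,0,0.015],[0,0,0,0,0.015],[0,0,0,0,0.015]])

```text
time_s: 38.8
tool_pos: [0.4903, -0.2793, 0.0373]
orientation: [0.0, 1.0, 0.018, 0.0]
wrist_force: [0.8, 0.6, -1.4]
width: 0.305
grasp_force: 61.3
```

>>> carry_out(plan=[[0,0,0.0005,0,0.015],[0,0,0,0,0.015]])

```text
time_s: 39.0
tool_pos: [0.4904, -0.2793, 0.0371]
orientation: [0.0, 1.0, 0.018, 0.0]
wrist_force: [-1.4, 0.9, 3.5]
width: 0.3
grasp_force: 61.9
```

Contact with the floor. Release, lift and move off towards the marker side for a last look.

>>> carry_out(plan=[[0,0,0,0,0.045],[0,0,0,0,0.045],[0,0,0,0,0.045],[0,0,0,0,0.045],[0,0,-0.02,0,0.045],[0,0,-0.04,0,0.045],[0,0,-0.05,0,0.045],[0,-0.04,-0.02,0,0.045],[0,-0.045,0,0,0.045],[0,-0.045,0,0,0.045],[0,-0.045,0,0,0.045],[0,-0.045,0,0,0.045]])

```text
time_s: 40.2
tool_pos: [0.4819, -0.0578, 0.167]
orientation: [-0.0, 1.0, 0.018, 0.0]
wrist_force: [1.4, 0.3, 0.5]
width: 0.526
grasp_force: 0.0
```

>>> carry_out(plan=[[0,-0.03,0,0,0.045],[0,0,0,0,0.045],[0,0,0,0,0.045],[0,0,0,0,0.045],[0,0,0,0,0.045]])

```text
time_s: 40.7
tool_pos: [0.4811, -0.0306, 0.1668]
orientation: [0.0, 1.0, 0.017, -0.0]
wrist_force: [0.7, -0.3, 0.2]
width: 0.528
grasp_force: 0.0
```

```bash
python3 -c "
from m import *
im,d,c=snap('top');P=pts(d,c);cv2.imwrite('pics/t9.png',im[:,:,::-1])
cans(im,P,(392,515,200,282),.02,.05);cans(im,P,(250,345,205,275),.058,.08)
to((.49,-.28),.0375,2)"
```

```text
can [434 215  15  44 503] 0.031 (array([ 524.6, -279.5]), array([109.5,  29.2]), 1.98) cap [ 0.4835 -0.2786]
can [478 214  17  44 518] 0.031 (array([ 524.5, -390.7]), array([109.3,  31.1]), 1.03) cap [ 0.4838 -0.3888]
t 40.8 pos [ 0.4811 -0.0305  0.1668] psi 2.0 F [-0.3  0.4  0.5] w 0.527 | mm tx 0.2 ty 249.6 tz 129.3 roll -0.00
```

View pics/t9.png

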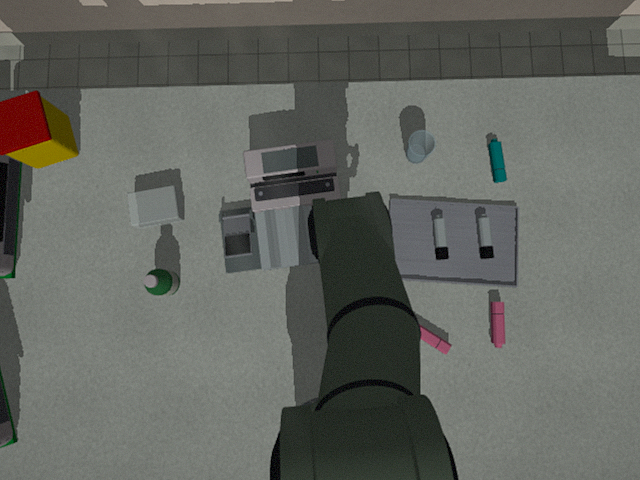

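Both canisters lie flat in the tray, at (440,237) and (486,237). The bottle, tip box and beaker have not moved, and the robot is touching nothing.

```bash
python3 -c "
from rig import hand_in
print(hand_in())"
```

```text
the job is handed in; nothing more can be done
None
```

Both canisters present were pushed home, the pedal was pressed to its stop and came back up, both canisters are flat in the tray again, and the job is handed in at about 41 s robot time; the tool returned no verdict.

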